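# Hook and lock a rest bracket on a slotted upright

### The job

Hang the blue two-lane rest on the slotted steel upright: hook both its steel tabs into the two slots, then push it down gently until it is fully home and the yellow spring catch has snapped out over its foot. Do not force it against the upright, let go of it, and leave the dish, the cutter and the tamper block where they are.

Things in the scene. Friction and masses are not known exactly. Their poses are not given: they have to be found in the camera images.
- bracket_grip (a point): Grip point of the loose blue rest bracket (0.25 kg): middle of its upright centre rib, 46 mm above its underside. x points from its back plate out along the deck, y across, z up. Rib 10 mm thick (y), 70 mm long (x), its top 16 mm above this point. Deck under it 80 mm wide, 4 mm thick, 106 mm long, upper face 42 mm below this point, end 38 mm ahead. It starts standing on the bench.
- bracket_ledge (a point): Centre of the flat push ledge on top of the bracket's back plate, 16 mm deep (x), 50 mm wide (y), 60 mm behind the grip point and 56 mm above it (102 mm above the underside). Same axes. A place to push down with shut fingers.
- bracket_tab (a point): Lower of two equal steel tabs, 52 mm apart in height, on the bracket's flat back face (50 mm wide, 68 mm behind the grip point). Point: where the underside of the neck leaves that face, 30 mm above the underside. Neck 5 mm thick (y), 8 mm high; at its end, 6.5 to 12.5 mm behind the face, a lip runs from its top to 17 mm below its underside (tab 25 mm high overall). Same axes.
- post: Fixed slotted upright, 68 mm wide, 190 mm high, on a foot plate. Origin on the bench below the front face of its slotted strip; x out of that face (roughly away from the robot), y across, z up. Strip 44 mm wide, 5 mm thick, hollow behind for 30 mm. It is clamped up to 8 mm above or below nominal height; this is not reported: find it by feel or eye. Forcing the bracket on it with over 80 N is a fault.
- slot (a point): NOMINAL lower end of the lower slot, on the strip's face, 75 mm above the bench (really up to 8 mm off in height). Two slots, one 52 mm above the other, 9 mm wide, 30 mm high. The tabs go in, until the back face is flush with the strip, with the necks' undersides 17 to 22 mm above the slots' ends. Lowered to about 12 mm the bracket rests hung on the yellow catch, even if let go. Axes as the post.
- home (a point): NOMINAL place of the bracket's grip point when fully home: 68 mm out from the strip's face, 91 mm above the bench (really up to 8 mm off in height, as the strip). Then the necks stand on the slots' ends. From the rest on the catch it takes a push of roughly 5 to 15 N, 12 mm down. Axes as the post; the bracket's axes then agree with them.
- catch (a joint): Yellow spring catch, 11 mm wide nose with a sloping top, 4 mm out of the strip's face, its flat underside 25 mm below the lower slot's end. 0 = out, up to 0.006 m as it is pushed into the strip. It yields as the bracket's foot passes and returns to 0 above the foot, in the back plate's window, when the bracket is home and locked (ledge then 97 mm above its underside). Also 0 while untouched. Spring 2 N when out, 3 N at 4 mm.
- dish_rim (a point): Terracotta dish, 90 mm wide, 30 mm high; centre of its mouth. Bystander.
- cutter: Yellow round-headed cutter lying on the bench, about 36 mm wide, 115 mm long along its y, 16 mm high; origin at its underside. Bystander.
- tamper: Brown wooden tamper block, 50 x 90 x 35 mm (x, y, z); origin at the centre of its underside. Bystander.

How it is judged:
On the way:
1. both tabs are through the slots and the back plate is flush with the strip, the bracket still raised (x of bracket_grip in the frame of post between 0.064 and 0.0705 m and y of bracket_grip in the frame of post between -0.004 and 0.004 m and angle between the x axis of bracket_grip and the x axis of post, either way round below 0.08 rad and angle between bracket_grip's own z axis and vertical below 0.07 rad and x of bracket_ledge in the frame of post below 0.02 m and z of bracket_ledge in the frame of catch above 0.104 m), for 0.1 s.
At the end, for the whole second after the job is handed in: The bracket hangs with its back plate flush on the strip (grip point 64-70.5 mm out, ledge under 20 mm, within 4 mm of the centre line, square and upright within 4 degrees), fully down (ledge 94-99.5 mm above the catch's underside), at rest, the catch out again over its foot (under 1 mm) (x of bracket_grip in the frame of post between 0.064 and 0.0705 m and y of bracket_grip in the frame of post between -0.004 and 0.004 m and angle between the x axis of bracket_grip and the x axis of post, either way round below 0.08 rad and angle between bracket_grip's own z axis and vertical below 0.07 rad and x of bracket_ledge in the frame of post below 0.02 m and z of bracket_ledge in the frame of catch between 0.094 and 0.0995 m and value of joint catch below 0.001 m and linear speed of bracket below 0.02 m/s); the robot touches nothing.
It fails at once if the bracket is forced against the upright with more than 80 N (contact force between bracket and post above 80 N).
It fails at once if the dish is moved more than 20 mm (distance of dish_rim from where it was at the start of the episode above 0.02 m).
It fails at once if the cutter is moved more than 20 mm (distance of cutter from where it was at the start of the episode above 0.02 m).
It fails at once if the tamper is moved more than 20 mm (distance of tamper from where it was at the start of the episode above 0.02 m).
It also fails if it takes over 72 s, if anything falls off the work surface, if the arm or the gripper's body presses on something with over 40 N, if the wrist force passes 120 N, or if a joint passes its speed limit or range.

### The arm

A 6-joint arm with a two-finger parallel gripper is mounted at the origin on the work surface. World frame = base frame: x ahead of the robot, y to its left, z up, the work surface at z = 0. Lengths are in m, angles in rad, forces in N, time in s.
With the tool pointing down it reaches from about 0.375 to 0.975 m from the base axis. Payload 3.8 kg.
Tool frame: the origin (TCP) lies at the very end of the fingers, on their centre line; the grasp point (between the pads) lies 19 mm behind it; z points along the fingers, y is the direction in which the jaws open and shut (so a half turn about z gives the same grasp; the last joint's range is limited). The gripper opens to 85 mm and grips with 20 to 120 N. Pads are 22 mm wide; open, the fingers measure 114 mm over their backs; the gripper's body (76 mm by 85 mm) begins 54 mm behind the grasp point. The pads swing forward as they close: fully open they stand 13 mm farther back than shut.
Start: joints at [1.23, 0.264, 1.604, -0, 1.274, -0.037], TCP at [0.202, 0.644, 0.231] pointing down, gripper open.
Joint ranges: [-2.63, 2.63], [-0.94, 2.18], [0.31, 2.57], [-1.31, 4.45], [0, 2.66], [-2.55, 2.55]. Speed limits (rad/s): [2.57, 2.57, 3.14, 3.14, 3.14, 3.14].

### API

Orientations are given as a rotation vector (axis times angle).
In Python, from workcell import status, read_camera, camera_info, order gives the robot as it stands.
- The arm moves only by the tool move_arm, never from a script. Its argument "deltas" is a list of rows, each a list of 3 entries, a list of its own where there are three numbers: the turn, a rotation vector about the world's x, y, z as a fraction of full scale, then the shift along the world's x, y, z as a fraction of full scale, then the closure, from -1 (fully open) to 1 (shut), so that 0 is half open. A call has 1 to 20 rows; each row is the pose to reach, as a shift and turn from the pose commanded when the call began; what a row does not reach only later rows make up. Full scale, the value 1, is 0.1 m for a shift and pi/2 rad for a turn. A row lasts 1/8 s, in which the tool goes at most 62.5 mm and 10.7 degrees, less where a joint would pass 70% of its speed; a pose out of reach is approached as far as the arm can. A call with a number of a shift or a turn outside -1 to 1 is refused whole. A call with a gripper value outside its range is refused whole. The fingers move at their own pace and stop on an object; "grip_force" is the grip in N (left out, the last holds). Time passes only in rows, so rows that repeat a pose let the fingers close. It gives the time, the measured TCP pose, the force and the opening at its end, in the units of the state.
- status.read_state(): the state, without advancing time (a new reading comes with each control period).
- read_camera(name): name is "scene" or "top" or "wrist"; returns (picture, depth): 480x640x3 uint8, red, green, blue; 480x640 float32, m along the optical axis (not along the pixel's ray), 0 where there is no reading.
- camera_info(name): a dict with "K" (3x3 intrinsics, pixels), "R" (3x3) and "t" (3): a world point X has camera coordinates R X + t. Camera axes: x right, y down, z forward; pixel columns grow to the right and rows downward; lengths in m; the calibration is good to about 2 mm. A picture is of the moment at which its call begins: read the wrist's pose just before it. camera_info takes no time and is no camera call; for the wrist camera it gives the pose at the moment of the call.
- order.finish_job(): hands the job in, once; it reports no verdict.
The state is a dict: "time": time; "q": joint angles; "joint_vel": joint speeds; "joint_torque": joint torques, N m; "tool_pos": TCP position; "tcp_rot": TCP orientation; "wrist_force": force on the tool from outside, world axes, zero at the start; "torque": the same for the moment, N m; "width": opening from 0.0 (shut) to 1.0 (fully open).
Only numpy, scipy, OpenCV 4.12 (cv2) and the standard library are available. Lean on these libraries where they do the work, as an engineer would, in place of code of your own. Each camera call takes 0.05 s, during which the arm holds its last target. There are 200 camera calls.

## Working session

There is one attempt and no reset: what is moved stays moved. The work goes in short steps, Python scripts to look and compute and a tool call to move; the robot and the scene stay as the last step left them, time stands still between calls to the robot, and variables do not carry over. Pictures are saved under pics/ and viewed, about 8 in all and at most 12, crops included, and the job is handed in when it is done.

Besides the shell and the picture viewer there is one more tool, called after "Emit:" by a JSON object that holds its "api" and its "payload". move_arm: Moves the arm, as the interface text tells. Its arguments: {"type":"object","properties":{"deltas":{"type":"array","items":{"type":"array"}},"grip_force":{"type":"number"}},"required":["deltas"]}

```bash
mkdir -p pics
cat > h.py <<'E'
import numpy as np,cv2
from workcell import status,read_camera,camera_info,order
def snap(n,f=None):
    ci=camera_info(n);p,d=read_camera(n)
    if f: cv2.imwrite('pics/'+f,p[:,:,::-1])
    return p,d,ci
def pts(d,ci):
    K,R,t=[np.array(ci[k]) for k in('K','R','t')]
    v,u=np.mgrid[:480,:640]
    c=np.stack([(u-K[0,2])/K[0,0]*d,(v-K[1,2])/K[1,1]*d,d],-1)
    return (c-t)@R
E
python3 - <<'E'
from h import *
print(status.read_state())
for n in('top','scene'):
    p,d,ci=snap(n,n+'1.png'); np.savez(n+'1.npz',p=p,d=d,**ci); print(n,np.array(ci['R']),ci['t'],(d>0).mean())
E
```

```text
{'time': 0.0, 'q': array([ 1.23009987e+00,  2.64758538e-01,  1.60538611e+00, -3.82595707e-05,
        1.27368837e+00, -3.68881914e-02]), 'joint_vel': array([-0.00087833, -0.00136582, -0.00027563,  0.00045442, -0.00061134,
        0.00065472]), 'joint_torque': array([-5.28469445e-04, -5.15123928e+01, -3.67307854e+01, -1.69223736e-04,
        1.32963056e-02,  1.49145131e-05]), 'tool_pos': array([0.20169143, 0.64339382, 0.22995185]), 'tcp_rot': array([-0.47531178, -3.10503706,  0.00346699]), 'wrist_force': array([0.33257325, 0.0969069 , 0.29916788]), 'torque': array([-0.04540058,  0.02719676, -0.03089899]), 'width': 1.001338447236298}
top [[ 0.01425626 -0.99892367  0.0441391 ]
 [-0.98172733 -0.022361   -0.18897467]
 [ 0.18975827 -0.04063849 -0.98098946]] [-0.0149479   0.63386868  0.74208202] 0.9962337239583333
scene [[ 0.46699731  0.88425291  0.00320941]
 [ 0.72324777 -0.37987302 -0.57672276]
 [-0.50874961  0.27164918 -0.81693363]] [-0.30952367 -0.40634016  1.26605753] 0.9961555989583334
```

View pics/top1.png

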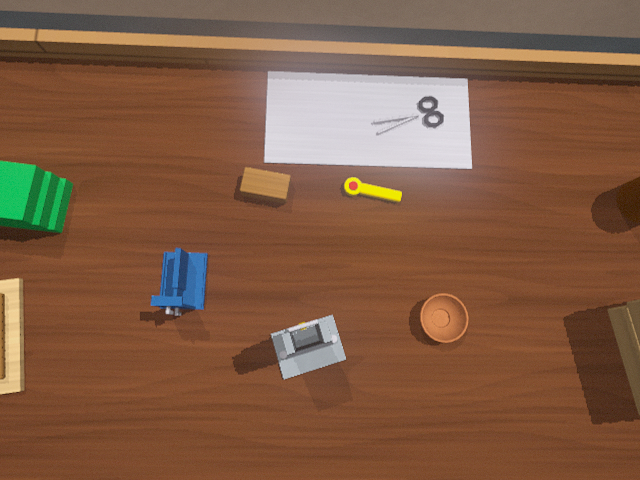

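View pics/scene1.png

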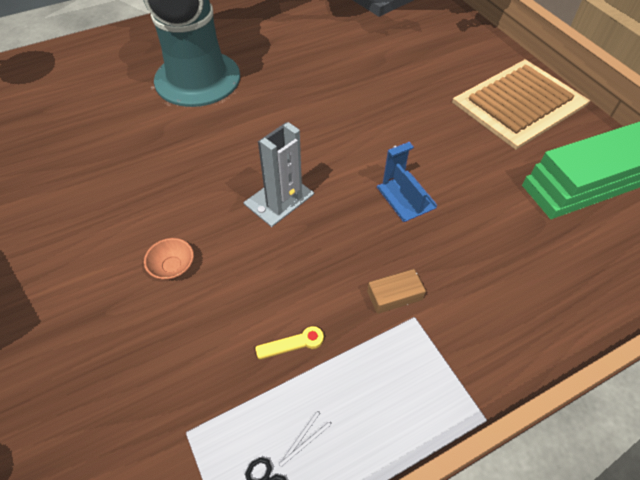

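The top view shows the bracket at about (180,280) and the post at (308,345), with the block at (265,187), the cutter at (372,190) and the dish at (444,318). The scene view shows the post's slotted face at (288,170) and the bracket at (405,185). Next I'll measure poses from depth.

Run:
```python
from h import *
T={}
for n in('top','scene'):
    z=np.load(n+'1.npz');P=pts(z['d'],z);p=z['p'].astype(int);T[n]=(P,p)
    hsv=cv2.cvtColor(z['p'],cv2.COLOR_RGB2HSV)
    b=(hsv[...,0]>95)&(hsv[...,0]<125)&(hsv[...,1]>130)&(P[...,0]>.2)&(P[...,0]<.8)&(abs(P[...,1])<.5)
    B=P[b]; print(n,'blue',len(B),B.min(0),B.max(0))
    for nm,lo,hi in(('deck',-.004,.012),('rib',.056,.068),('ledge',.097,.108)):
        Q=B[(B[:,2]>lo)&(B[:,2]<hi)]
        if len(Q)>20:
            r=cv2.minAreaRect((Q[:,:2]*1000).astype(np.float32)); print(nm,len(Q),Q.mean(0).round(4),np.round(r[0],1),np.round(r[1],1),round(r[2],1))
    g=(P[...,2]>.17)&(P[...,2]<.21)&(P[...,0]>.2)&(P[...,0]<.6)&(abs(P[...,1])<.25)
    Q=P[g];r=cv2.minAreaRect((Q[:,:2]*1000).astype(np.float32));print('post top',len(Q),Q.mean(0).round(4),np.percentile(Q[:,2],[5,50,95]),np.round(r[0],1),np.round(r[1],1),round(r[2],1))
    y=(hsv[...,0]>20)&(hsv[...,0]<32)&(hsv[...,1]>150)&(P[...,2]>.03)&(P[...,0]<.6)&(abs(P[...,1])<.25)
    print('catch',y.sum(),P[y].mean(0).round(4), P[y].min(0),P[y].max(0)) if y.any() else 0
P,p=T['scene']
g=(P[...,2]>.05)&(P[...,2]<.17)&(P[...,0]>.3)&(P[...,0]<.6)&(P[...,1]<.15)&(P[...,1]>-.1)
Q=P[g];r=cv2.minAreaRect((Q[:,:2]*1000).astype(np.float32));print('post side',len(Q),r)
im=cv2.imread('pics/scene1.png')[105:235,230:330];a=cv2.resize(im,None,fx=4,fy=4,interpolation=2)
im=cv2.imread('pics/top1.png')[300:390,260:355];b=cv2.resize(im,None,fx=4,fy=4,interpolation=2)
c=np.zeros((520,790,3),np.uint8);c[:,:400]=a;c[:360,400:780]=b;cv2.imwrite('pics/crop1.png',c)
```

```text
top blue 2518 [ 0.48168311  0.02939922 -0.00243509] [0.62579161 0.29370861 0.84841955]
deck 1552 [0.5757 0.2449 0.0048] [573.2 251.2] [ 84.4 104.5] 89.2
rib 285 [0.5817 0.2483 0.0614] [571.1 247.6] [ 46.9 103.9] 89.6
ledge 304 [0.5271 0.2489 0.1021] [527.3 249.7] [49.8 15.8] 88.1
post top 682 [0.4701 0.0193 0.1863] [0.176592   0.18813591 0.19163943] [472.5  20. ] [41.5 68.1] 17.7
catch 9 [0.4854 0.0275 0.4108] [0.48168311 0.02288727 0.05407485] [0.49562625 0.02939922 0.84841955]
scene blue 2162 [0.5175704  0.20927418 0.00056309] [0.62303279 0.29105241 0.10619412]
deck 904 [0.5778 0.2394 0.0058] [570.6 250.2] [105.4  81.4] 0.5
rib 294 [0.5666 0.2494 0.0616] [568.1 241.6] [ 47.2 103.9] 79.6
ledge 162 [0.5272 0.2494 0.1024] [526.4 250.5] [49.9 16.8] 88.7
post top 741 [0.4716 0.0198 0.1822] [0.17150045 0.18259448 0.19161862] [470.7  21.4] [44.1 70.9] 18.4
catch 8 [0.4921 0.0284 0.0581] [0.48976556 0.02370588 0.05643205] [0.49481503 0.03259675 0.06007516]
post side 1899 ((473.5423583984375, 21.71101188659668), (45.534549713134766, 72.6243896484375), 11.72439956665039)
```

View pics/crop1.png

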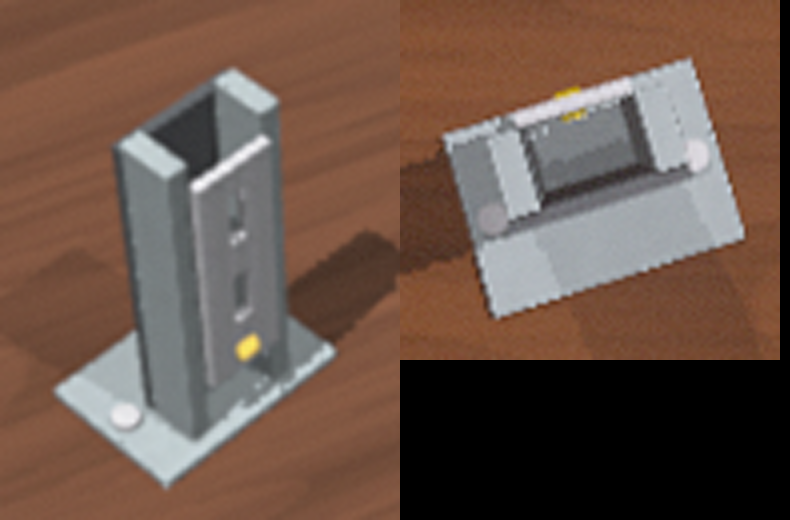

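The crop shows the slots at about (238,215) and (240,295) and the catch at (248,348). The post is turned about +17.7° about z, with its strip facing +x. I'll refine both yaws with line fits and get the wrist camera's mounting.

Run:
```python
from h import *
from scipy.spatial.transform import Rotation as Ro
z=np.load('scene1.npz');P=pts(z['d'],z);hsv=cv2.cvtColor(z['p'],cv2.COLOR_RGB2HSV)
a=np.radians(17.7);c,s=np.cos(a),np.sin(a)
for lo,hi in((.06,.11),(.11,.16),(.165,.2)):
    g=(P[...,2]>lo)&(P[...,2]<hi)&(P[...,0]>.3)&(P[...,0]<.6)&(P[...,1]<.15)&(P[...,1]>-.1)&(hsv[...,1]<90)
    Q=P[g];u=Q[:,:2]@[c,s];v=Q[:,:2]@[-s,c]
    print(np.histogram(u,bins=np.arange(.42,.49,.004))[0].tolist(), np.round(np.percentile(u,[50,90,97]),4),'v',v.min(),v.max())
    # strip: front-most per v-bin
    m=(u>np.percentile(u,95)-.006);k=np.polyfit(v[m],u[m],1);print('slope deg',np.degrees(k[0]),'u at v',v[m].mean(),np.polyval(k,v[m].mean()),'vrange',np.percentile(v[m],[1,99]))
for n in('top','scene'):
    z=np.load(n+'1.npz');P=pts(z['d'],z);hsv=cv2.cvtColor(z['p'],cv2.COLOR_RGB2HSV)
    b=(hsv[...,0]>95)&(hsv[...,0]<125)&(hsv[...,1]>130)&(P[...,0]>.53)&(P[...,0]<.64)&(abs(P[...,1]-.25)<.06)&(P[...,2]>.0595)&(P[...,2]<.066)
    Q=P[b];k=np.polyfit(Q[:,0],Q[:,1],1);print(n,'rib',len(Q),np.degrees(k[0]),Q[:,0].min(),Q[:,0].max(),np.polyval(k,.587))
ci=camera_info('wrist');st=status.read_state();R=Ro.from_rotvec(st['tcp_rot']).as_matrix()
Rc=np.array(ci['R']);C=-Rc.T@np.array(ci['t']);print('cam in tool',R.T@(C-st['tool_pos']),'\n',R.T@Rc.T,'\n',ci['K'])
```

```text
[0, 0, 0, 11, 29, 32, 21, 26, 21, 23, 23, 27, 144, 264, 31, 0, 0] [0.4702 0.4756 0.4763] v -0.1576239005188974 -0.08788468225175633
slope deg 0.7171038433626779 u at v -0.12463069746245567 0.4742442887718713 vrange [-0.15508126 -0.09200852]
[0, 0, 1, 13, 79, 58, 45, 36, 26, 25, 24, 32, 178, 300, 49, 0, 0] [0.4697 0.4756 0.4762] v -0.15809576535293038 -0.0879063129397918
slope deg 0.9228376274700612 u at v -0.1250715499148423 0.47425285613712376 vrange [-0.15443844 -0.09225002]
[0, 0, 0, 44, 139, 96, 54, 51, 58, 50, 54, 46, 137, 116, 25, 0, 0] [0.4557 0.4748 0.476 ] v -0.1581029142571032 -0.08749768842701007
slope deg 0.30354719588480944 u at v -0.12404092034399077 0.47317380232856054 vrange [-0.15618078 -0.09012959]
top rib 232 -1.0723061962047622 0.5534631214647402 0.623064139260734 0.24877306781700362
scene rib 160 -0.7701478618059399 0.5489574816757675 0.6217148571109318 0.24982767719878027
cam in tool [ 0.06936625 -0.0002271  -0.14316874] 
 [[ 3.43015060e-04 -9.61065183e-01 -2.76321544e-01]
 [ 9.99999507e-01  7.22868366e-05  9.89942823e-04]
 [-9.31425170e-04 -2.76321747e-01  9.61064735e-01]] 
 [[376.29134149   0.         319.03477173]
 [  0.         376.29134149 240.96081194]
 [  0.           0.           1.        ]]
```

Emit:
{"api": "move_arm", "payload": {"deltas": [[[0,0,0.1],[0.31,-0.49,0],-1],[[0,0,0.194],[0.62,-0.98,0],-1]]}}

```text
time: 0.35
tool_pos: [0.264, 0.5449, 0.2303]
tcp_rot: [0.012, -3.141, 0.002]
wrist_force: [1.1, 0.5, 0.2]
width: 0.999
```

Emit:
{"api": "move_arm", "payload": {"deltas": [[[0,0,0.1],[0.31,-0.49,0],-1],[[0,0,0.194],[0.62,-0.98,0],-1]]}}

```text
time: 0.6
tool_pos: [0.3264, 0.4462, 0.2307]
tcp_rot: [0.487, -3.103, 0.001]
wrist_force: [0.8, 0.9, -0.1]
width: 1.001
```

Emit:
{"api": "move_arm", "payload": {"deltas": [[[-0.028,0.088,0],[0.31,-0.49,0],-1],[[-0.056,0.177,0],[0.62,-0.98,0],-1]]}}

```text
time: 0.85
tool_pos: [0.3881, 0.3487, 0.2322]
tcp_rot: [0.435, -2.816, 0.062]
wrist_force: [0.4, 0.3, -0.1]
width: 1.0
```

Emit:
{"api": "move_arm", "payload": {"deltas": [[[-0.028,0.088,0],[0.31,-0.49,0],-1],[[-0.056,0.177,0],[0.62,-0.98,0],-1]]}}

```text
time: 1.1
tool_pos: [0.4511, 0.2505, 0.2318]
tcp_rot: [0.389, -2.53, 0.117]
wrist_force: [1.1, 1.6, -1.1]
width: 0.998
```

Emit:
{"api": "move_arm", "payload": {"deltas": [[[-0.028,0.088,0],[0.31,-0.49,0],-1],[[-0.056,0.177,0],[0.62,-0.98,0],-1]]}}

```text
time: 1.35
tool_pos: [0.5131, 0.1525, 0.2313]
tcp_rot: [0.345, -2.242, 0.162]
wrist_force: [1.5, 0.1, 0.6]
width: 1.001
```

Emit:
{"api": "move_arm", "payload": {"deltas": [[[0,0,0],[0.31,-0.49,-0.2],-1],[[0,0,0],[0.62,-0.98,-0.4],-1],[[0,0,0],[0.62,-0.98,-0.4],-1],[[0,0,0],[0.62,-0.98,-0.4],-1],[[0,0,0],[0.62,-0.98,-0.4],-1],[[0,0,0],[0.62,-0.98,-0.4],-1]]}}

```text
time: 2.1
tool_pos: [0.5737, 0.0574, 0.1921]
tcp_rot: [0.348, -2.246, 0.163]
wrist_force: [0.0, 0.8, -0.1]
width: 0.999
```

Run:
```python
from h import *
s=status.read_state();print(s['tool_pos'],s['tcp_rot'],s['time'],abs(s['joint_vel']).max())
p,d,ci=snap('wrist','w1.png'); np.savez('w1.npz',p=p,d=d,**ci)
```

```text
[0.57373154 0.05737332 0.19214374] [ 0.34819258 -2.24642516  0.16343749] 2.1 0.004055550144595221
```

View pics/w1.png

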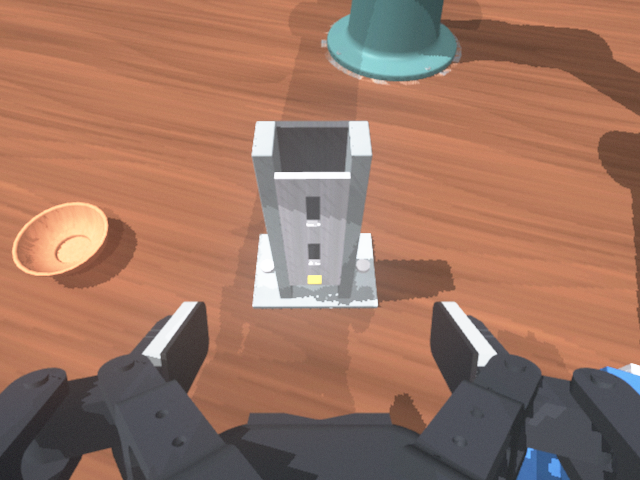

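The wrist view shows the strip from u 275 to 350 at its top (v=177), the slots at (313,208) and (314,252) and the catch at (314,280). I'll fit the strip plane and cast the slot edges onto it.

Run:
```python
from h import *
z=np.load('w1.npz');P=pts(z['d'],z);p=z['p'];K,R,t=z['K'],z['R'],z['t'];C=-R.T@t
reg=np.zeros((480,640),bool)
for v in range(182,285): reg[v,285:303]=1; reg[v,324:342]=1
Q=P[reg&(z['d']>0)];m=Q.mean(0)
for _ in range(3):
    w=np.linalg.svd(Q-Q.mean(0),full_matrices=False)[2][2];e=(Q-Q.mean(0))@w;Q=Q[abs(e)<.003]
w=w*np.sign(w[0]);c=Q.mean(0);print('normal',w,'yaw',np.degrees(np.arctan2(w[1],w[0])),'tiltdeg',np.degrees(np.arcsin(w[2])),e.std())
n=np.array([w[0],w[1],0]);n/=np.linalg.norm(n);yv=np.array([-n[1],n[0],0])
def ray(u,v):
    r=R.T@np.linalg.inv(K)@[u,v,1];return C+r*((c-C)@n)/(r@n)
print('u face',c@n)
g=cv2.cvtColor(p,cv2.COLOR_RGB2GRAY).astype(int)
for u in(311,314): print('col',u,[(v,g[v,u]) for v in range(170,300)])
for v in(190,205,215,245,270): print('row',v,[(u,g[v,u]) for u in range(270,356)])
for nm,u,v in(('striptop',313,174),('s1top',313,196.5),('s1bot',313,227),('s2top',314,243.5),('s2bot',314,266),('catchtop',314,275),('catchbot',314,284)):
    X=ray(u,v);print(nm,X.round(4),'y',X@yv)
for v in (190,220,250): print([round(float(ray(u,v)@yv),4) for u in range(270,356,5)])
```

```text
normal [9.51637816e-01 3.07221010e-01 8.47764001e-04] yaw 17.89184187466311 tiltdeg 0.04857330512374838 0.0003905675312411059
u face 0.47614796932632286
col 311 [(170, np.int64(87)), (171, np.int64(118)), (172, np.int64(240)), (173, np.int64(254)), (174, np.int64(254)), (175, np.int64(254)), (176, np.int64(254)), (177, np.int64(254)), (178, np.int64(234)), (179, np.int64(154)), (180, np.int64(152)), (181, np.int64(152)), (182, np.int64(153)), (183, np.int64(153)), (184, np.int64(153)), (185, np.int64(153)), (186, np.int64(149)), (187, np.int64(151)), (188, np.int64(151)), (189, np.int64(155)), (190, np.int64(152)), (191, np.int64(153)), (192, np.int64(153)), (193, np.int64(150)), (194, np.int64(155)), (195, np.int64(148)), (196, np.int64(126)), (197, np.int64(98)), (198, np.int64(92)), (199, np.int64(91)), (200, np.int64(89)), (201, np.int64(91)), (202, np.int64(91)), (203, np.int64(95)), (204, np.int64(94)), (205, np.int64(90)), (206, np.int64(94)), (207, np.int64(89)), (208, np.int64(95)), (209, np.int64(91)), (210, np.int64(94)), (211, np.int64(93)), (212, np.int64(95)), (213, np.
[... 14364 characters left out ...]
2top [0.4917 0.0269 0.1088] y -0.12548566609776352
s2bot [0.4918 0.0265 0.0762] y -0.12587658640648755
catchtop [0.4918 0.0263 0.0613] y -0.1260553654078153
catchbot [0.4919 0.0261 0.0451] y -0.12624941118641475
[-0.1513, -0.1483, -0.1452, -0.1422, -0.1392, -0.1362, -0.1332, -0.1302, -0.1272, -0.1242, -0.1212, -0.1182, -0.1152, -0.1121, -0.1091, -0.1061, -0.1031, -0.1001]
[-0.1545, -0.1512, -0.1478, -0.1445, -0.1412, -0.1378, -0.1345, -0.1312, -0.1278, -0.1245, -0.1211, -0.1178, -0.1145, -0.1111, -0.1078, -0.1044, -0.1011, -0.0977]
[-0.1585, -0.1548, -0.1511, -0.1473, -0.1436, -0.1398, -0.1361, -0.1323, -0.1286, -0.1248, -0.1211, -0.1173, -0.1136, -0.1098, -0.1061, -0.1023, -0.0986, -0.0948]
```

The strip's yaw is 17.9°, the post origin is about (0.4915, 0.027), and the lower slot's end is at z≈0.078, 3 mm above nominal. Now I'll go to the bracket.

Emit:
{"api": "move_arm", "payload": {"deltas": [[[0.028,-0.088,0],[0.03,0.32,0],-1],[[0.056,-0.177,0],[0.06,0.64,0],-1]]}}

```text
time: 2.4
tool_pos: [0.5802, 0.1215, 0.1911]
tcp_rot: [0.391, -2.537, 0.117]
wrist_force: [-0.0, 0.2, 1.2]
width: 0.999
```

Emit:
{"api": "move_arm", "payload": {"deltas": [[[0.028,-0.088,0],[0.03,0.32,0],-1],[[0.056,-0.177,0],[0.06,0.64,0],-1]]}}

```text
time: 2.65
tool_pos: [0.5862, 0.186, 0.1927]
tcp_rot: [0.437, -2.826, 0.063]
wrist_force: [-0.4, 0.7, -0.1]
width: 0.995
```

Emit:
{"api": "move_arm", "payload": {"deltas": [[[0.028,-0.088,0],[0.03,0.32,0],-1],[[0.056,-0.177,0],[0.06,0.64,0],-1]]}}

```text
time: 2.9
tool_pos: [0.592, 0.25, 0.193]
tcp_rot: [-0.479, 3.098, 0.002]
wrist_force: [-0.7, 0.1, -0.6]
width: 1.002
```

Emit:
{"api": "move_arm", "payload": {"deltas": [[[0,0,-0.1],[0,0,0],-1],[[0,0,-0.204],[0,0,0],-1],[[0,0,-0.204],[0,0,0],-1],[[0,0,-0.204],[0,0,0],-1],[[0,0,-0.204],[0,0,0],-1]]}}

```text
time: 3.52
tool_pos: [0.5919, 0.2481, 0.1913]
tcp_rot: [-0.021, -3.141, 0.0]
wrist_force: [-0.1, -0.6, -0.1]
width: 0.998
```

```bash
cat >> h.py <<'E'
from scipy.spatial.transform import Rotation as Ro
def show():
    s=status.read_state();R=Ro.from_rotvec(s['tcp_rot']).as_matrix()
    print('t',s['time'],'pos',s['tool_pos'].round(4),'z',R[:,2].round(4),'yaw_y',round(np.degrees(np.arctan2(R[1,1],R[0,1])),2),'F',s['wrist_force'].round(1),'M',s['torque'].round(2),'w',round(s['width'],3))
    O=np.array([.4915,.0269]);n=np.array([.9516,.3072]);d=s['tool_pos'][:2]-O;print('post frame tcp',(d@n).round(4),(d@[-n[1],n[0]]).round(4))
E
python3 - <<'E'
from h import *
show()
p,d,ci=snap('wrist','w2.png');P=pts(d,ci);hsv=cv2.cvtColor(p,cv2.COLOR_RGB2HSV)
b=(hsv[...,0]>95)&(hsv[...,0]<125)&(hsv[...,1]>130)&(d>0)
for nm,lo,hi in(('rib',.057,.067),('ledge',.097,.108)):
    Q=P[b&(P[...,2]>lo)&(P[...,2]<hi)]
    if len(Q)>20: 
        r=cv2.minAreaRect((Q[:,:2]*1000).astype(np.float32));print(nm,len(Q),np.round(r[0],1),np.round(r[1],1),round(r[2],1),Q[:,2].mean(), np.degrees(np.polyfit(Q[:,0],Q[:,1],1)[0]))
E
```

```text
t 3.525 pos [0.5919 0.2481 0.1913] z [-1.e-04 -0.e+00 -1.e+00] yaw_y 89.24 F [-0.1 -0.6 -0.1] M [ 0.   -0.04 -0.  ] w 0.998
post frame tcp 0.1635 0.1797
rib 943 [579.5 249.9] [ 9.6 84.6] 89.5 0.06220989362466389 -0.5498460187527576
ledge 1202 [526.8 250.6] [50.1 15.1] 89.2 0.1024319347514605 15.857491449049935
```

View pics/w2.png

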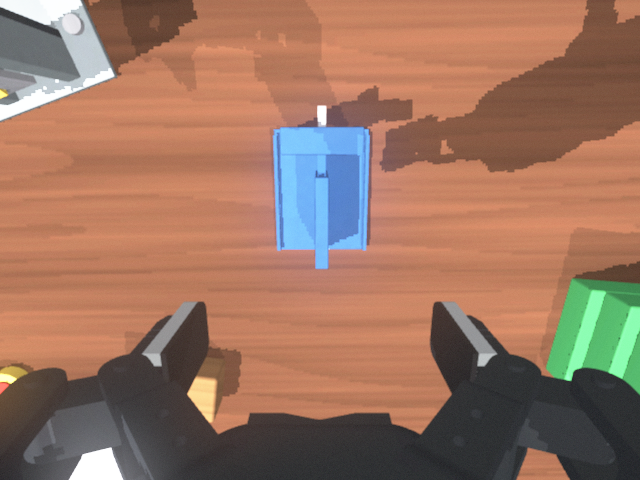

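The wrist view shows the rib running down u≈321 from v=175 to 268, square between the fingers, and the tab pointing up at (321,112). I'll descend and grip.

Emit:
{"api": "move_arm", "payload": {"deltas": [[[0,0,0],[0,0.01,-0.5],-1],[[0,0,0],[0,0.013,-0.9],-1]]}}

```text
time: 3.82
tool_pos: [0.5921, 0.2493, 0.1003]
tcp_rot: [0.022, 3.141, 0.0]
wrist_force: [0.1, -0.1, -0.8]
width: 1.002
```

Emit:
{"api": "move_arm", "payload": {"deltas": [[[0,0,0],[0,0,-0.4],-1],[[0,0,0],[0,0,-0.7],-1],[[0,0,0],[0,0,-0.7],-1],[[0,0,0],[0,0,-0.7],0.5],[[0,0,0],[0,0,-0.7],1],[[0,0,0],[0,0,-0.7],1],[[0,0,0],[0,0,-0.7],1],[[0,0,0],[0,0,-0.7],1],[[0,0,0],[0,0,-0.7],1],[[0,0,0],[0,0,-0.7],1]], "grip_force": 60}}

```text
time: 5.08
tool_pos: [0.5926, 0.2497, 0.0322]
tcp_rot: [0.023, 3.14, 0.001]
wrist_force: [-0.8, 1.5, 5.4]
width: 0.108
```

```bash
python3 -c "
from h import *
show()"
```

```text
t 5.075 pos [0.5926 0.2497 0.0322] z [ 1.4e-03  6.0e-04 -1.0e+00] yaw_y 89.16 F [-0.8  1.5  5.4] M [-0.02  0.05 -0.  ] w 0.108
post frame tcp 0.1647 0.181
```

Emit:
{"api": "move_arm", "payload": {"deltas": [[[0,0,0],[0,0,0.35],1],[[0,0,0],[0,0,0.678],1],[[0,0,0],[0,0,0.678],1]]}}

```text
time: 5.45
tool_pos: [0.5939, 0.2501, 0.1015]
tcp_rot: [0.023, 3.137, 0.003]
wrist_force: [0.7, 0.6, -2.7]
width: 0.107
```

Emit:
{"api": "move_arm", "payload": {"deltas": [[[0,0,0.05],[0,-0.2,0],1],[[0,0,0.1],[0,-0.45,0],1],[[0,0,0.15],[0,-0.7,0],1],[[0,0,0.208],[0,-0.95,0],1]]}}

```text
time: 5.95
tool_pos: [0.59, 0.1532, 0.096]
tcp_rot: [0.492, -3.098, 0.0]
wrist_force: [0.9, -0.4, -1.7]
width: 0.102
```

Emit:
{"api": "move_arm", "payload": {"deltas": [[[0,0,0],[0,-0.3,0],1],[[0,0,0],[0,-0.6,0],1],[[0,0,0],[0,-0.8,0],1],[[0,0,0],[0,-0.95,0],1],[[0,0,0],[0,-0.95,0],1],[[0,0,0],[0,-0.95,0],1]]}}

```text
time: 6.7
tool_pos: [0.592, 0.06, 0.099]
tcp_rot: [-0.488, 3.103, 0.001]
wrist_force: [-0.3, -0.4, -2.0]
width: 0.103
```

Run:
```python
from h import *
show()
n=np.array([.9516,.3072]);yv=np.array([-n[1],n[0]]);O=np.array([.4915,.0269])
for nm in('scene','top'):
    p,d,ci=snap(nm,nm+'3.png');P=pts(d,ci);hsv=cv2.cvtColor(p,cv2.COLOR_RGB2HSV)
    L=np.dstack([(P[...,:2]-O)@n,(P[...,:2]-O)@yv,P[...,2]])
    b=(hsv[...,0]>95)&(hsv[...,0]<125)&(hsv[...,1]>130)&(d>0)&(abs(L[...,1])<.08)&(L[...,0]>0)&(L[...,0]<.2)
    for k,lo,hi in(('rib',.124,.134),('ledge',.165,.175),('deck',.065,.08)):
        Q=L[b&(L[...,2]>lo)&(L[...,2]<hi)]
        if len(Q)>20: r=cv2.minAreaRect((Q[:,:2]*1000).astype(np.float32));print(nm,k,len(Q),'z',Q[:,2].mean().round(4),np.round(r[0],1),np.round(r[1],1),round(r[2],1))
    g=(L[...,2]>.1)&(L[...,2]<.195)&(L[...,0]>-.05)&(L[...,0]<.006)&(abs(L[...,1])<.045)&(hsv[...,1]<100)
    Q=L[g];f=Q[(abs(Q[:,0])<.0035)&(Q[:,2]>.1)];print('strip face x',np.median(f[:,0]),'y range post',np.percentile(Q[:,1],[.5,99.5]),'strip y',np.percentile(f[:,1],[1,99]))
im=cv2.imread('pics/scene3.png')[80:260,210:410];cv2.imwrite('pics/c3.png',cv2.resize(im,None,fx=3,fy=3,interpolation=2))
```

```text
t 6.7 pos [0.592 0.06  0.099] z [-0.e+00  5.e-04 -1.e+00] yaw_y 107.88 F [-0.3 -0.4 -2. ] M [ 0.08 -0.02 -0.01] w 0.103
post frame tcp 0.1058 0.0006
scene rib 154 z 0.1287 [81.3 -7.8] [ 46.7 103.3] 80.2
scene ledge 161 z 0.1691 [40.  -3.5] [40.7 16.5] 88.3
scene deck 1179 z 0.0726 [84.3  1.4] [106.   81.1] 0.5
strip face x -0.0015168905647368223 y range post [-0.0335937   0.03505443] strip y [-0.02153414  0.02302804]
top rib 73 z 0.1284 [57.2 -0.8] [44.8 49.7] 89.9
top ledge 351 z 0.1691 [40.3  0. ] [49.7 16.1] 89.8
top deck 1084 z 0.0717 [68.8  0.2] [79.3 70.5] 89.5
strip face x -0.0015283623383564454 y range post [-0.02282812  0.03294318] strip y [-0.02220944  0.02035973]
```

View pics/c3.png

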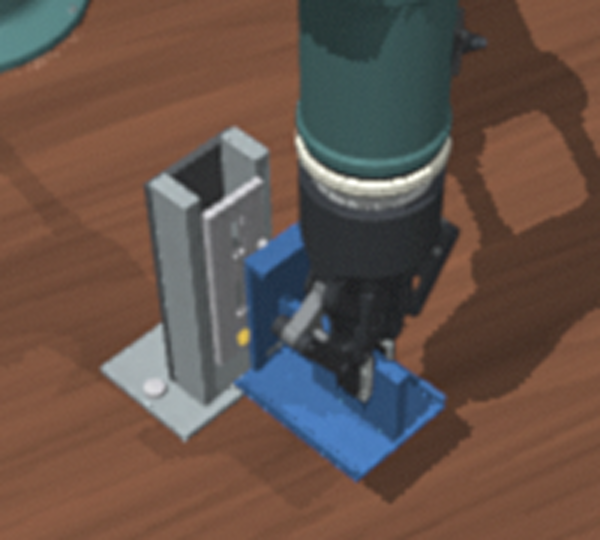

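Bracket is square, 0.7 mm off to +y, with tab tips about 20 mm short of the strip. I'll correct that and go in slowly, watching force.

Emit:
{"api": "move_arm", "payload": {"deltas": [[[0,0,0],[0.002,-0.007,0.007],1],[[0,0,0],[-0.055,-0.025,0.007],1],[[0,0,0],[-0.112,-0.044,0.007],1],[[0,0,0],[-0.17,-0.062,0.007],1],[[0,0,0],[-0.188,-0.068,0.007],1],[[0,0,0],[-0.207,-0.074,0.007],1],[[0,0,0],[-0.226,-0.08,0.007],1],[[0,0,0],[-0.226,-0.08,0.007],1]]}}

```text
time: 7.8
tool_pos: [0.5693, 0.0514, 0.0998]
tcp_rot: [0.488, -3.103, -0.0]
wrist_force: [-0.9, -0.3, -3.5]
width: 0.11
```

```bash
python3 -c "
from h import *
show()"
```

```text
t 7.8 pos [0.5693 0.0514 0.0998] z [-0.  0. -1.] yaw_y 107.87 F [-0.9 -0.3 -3.5] M [ 0.03 -0.07  0.01] w 0.11
post frame tcp 0.0815 -0.0006
```

Tips are in with no contact force. I'll continue to near flush.

Emit:
{"api": "move_arm", "payload": {"deltas": [[[0,0,0],[-0.02,-0.006,0],1],[[0,0,0],[-0.04,-0.013,0],1],[[0,0,0],[-0.057,-0.018,0],1],[[0,0,0],[-0.066,-0.021,0],1],[[0,0,0],[-0.066,-0.021,0],1]]}}

```text
time: 8.43
tool_pos: [0.5627, 0.0493, 0.0998]
tcp_rot: [-0.488, 3.103, -0.0]
wrist_force: [-0.3, 0.1, -2.6]
width: 0.103
```

Emit:
{"api": "move_arm", "payload": {"deltas": [[[0,0,0],[-0.01,-0.003,0],1],[[0,0,0],[-0.01,-0.003,0],1]]}}

```text
time: 8.68
tool_pos: [0.5621, 0.0491, 0.0999]
tcp_rot: [-0.488, 3.102, 0.0]
wrist_force: [1.6, 0.8, -2.9]
width: 0.106
```

Emit:
{"api": "move_arm", "payload": {"deltas": [[[0,0,0],[-0.01,-0.003,0],1],[[0,0,0],[-0.01,-0.003,0],1]]}}

```text
time: 8.93
tool_pos: [0.5623, 0.0491, 0.1001]
tcp_rot: [-0.487, 3.1, 0.0]
wrist_force: [4.8, 2.3, -5.7]
width: 0.106
```

Emit:
{"api": "move_arm", "payload": {"deltas": [[[0,0,0],[-0.01,-0.003,0],1],[[0,0,0],[-0.01,-0.003,0],1]]}}

```text
time: 9.18
tool_pos: [0.5624, 0.0491, 0.1003]
tcp_rot: [-0.487, 3.098, 0.001]
wrist_force: [8.5, 2.7, -8.5]
width: 0.107
```

Run:
```python
from h import *
show()
n=np.array([.9516,.3072]);yv=np.array([-n[1],n[0]]);O=np.array([.4915,.0269])
p,d,ci=snap('top','t4.png');P=pts(d,ci);hsv=cv2.cvtColor(p,cv2.COLOR_RGB2HSV)
L=np.dstack([(P[...,:2]-O)@n,(P[...,:2]-O)@yv,P[...,2]])
b=(hsv[...,0]>95)&(hsv[...,0]<125)&(hsv[...,1]>130)&(d>0)&(abs(L[...,1])<.08)&(L[...,0]>-.02)&(L[...,0]<.2)&(L[...,2]>.16)&(L[...,2]<.18)
Q=L[b];r=cv2.minAreaRect((Q[:,:2]*1000).astype(np.float32));print('ledge',len(Q),'z',Q[:,2].mean().round(4),np.round(r[0],1),np.round(r[1],1),round(r[2],1))
cv2.imwrite('pics/c4.png',cv2.resize(cv2.imread('pics/t4.png')[280:400,240:380],None,fx=4,fy=4,interpolation=2))
```

```text
t 9.175 pos [0.5624 0.0491 0.1003] z [ 0.0059  0.0013 -1.    ] yaw_y 107.86 F [ 8.5  2.7 -8.5] M [ 0.49 -1.28  0.03] w 0.107
post frame tcp 0.0743 -0.0007
ledge 319 z 0.1698 [ 9.2 -1.3] [14.7 50. ] 0.6
```

View pics/c4.png

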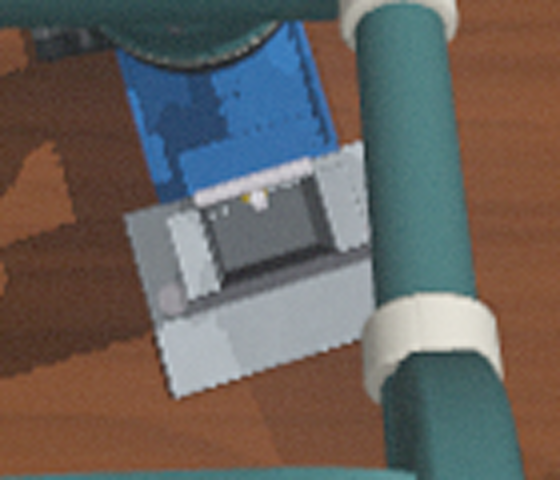

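Run:
```python
from h import *
p,d,ci=snap('wrist','w5.png')
```

```text
(no output)
```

View pics/w5.png

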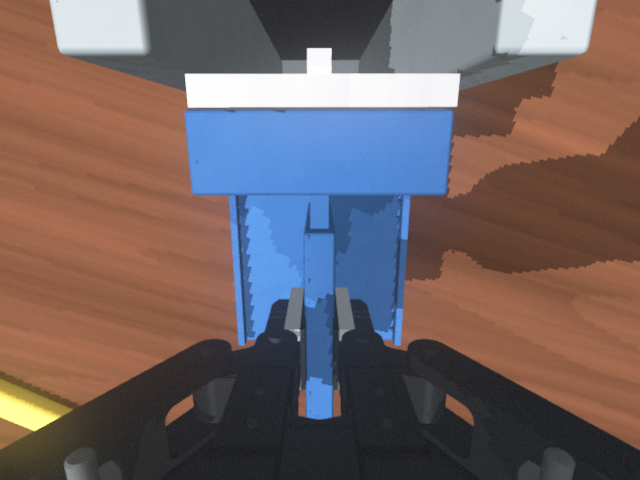

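The wrist view shows the upper tab through the strip at (319,60) and the ledge (v 110–193) against the strip top (v 73–107). I'll check the flush gap numerically.

Run:
```python
from h import *
p,d,ci=snap('wrist');P=pts(d,ci)
n=np.array([.9516,.3072]);yv=np.array([-n[1],n[0]]);O=np.array([.4915,.0269])
L=np.dstack([(P[...,:2]-O)@n,(P[...,:2]-O)@yv,P[...,2]])*1000
for u in(220,280,370,430): print(u,[(v,L[v,u].round(1).tolist()) for v in(74,76,104,106,112,115,190,192)])
```

```text
220 [(74, [-4.7, -16.7, 178.1]), (76, [-4.5, -16.8, 177.9]), (104, [-0.3, -17.1, 177.7]), (106, [0.0, -17.3, 177.0]), (112, [0.6, -19.1, 170.1]), (115, [1.2, -18.8, 171.7]), (190, [14.9, -20.0, 170.7]), (192, [15.2, -19.9, 171.2])]
280 [(74, [-4.6, -7.1, 178.7]), (76, [-4.5, -7.2, 177.3]), (104, [-0.3, -7.3, 177.8]), (106, [0.1, -7.3, 178.5]), (112, [0.6, -8.1, 169.9]), (115, [1.2, -8.2, 169.8]), (190, [15.1, -8.6, 169.4]), (192, [15.5, -8.6, 169.2])]
370 [(74, [-4.9, 7.3, 176.7]), (76, [-4.5, 7.2, 177.7]), (104, [-0.2, 7.2, 179.0]), (106, [0.0, 7.4, 177.2]), (112, [0.7, 8.2, 171.6]), (115, [1.3, 8.1, 172.7]), (190, [14.8, 8.8, 171.4]), (192, [15.3, 8.9, 170.5])]
430 [(74, [-4.7, 16.6, 178.3]), (76, [-4.4, 16.8, 177.9]), (104, [-0.2, 17.1, 178.0]), (106, [0.1, 17.1, 178.0]), (112, [0.6, 19.5, 169.6]), (115, [1.2, 19.3, 170.6]), (190, [14.9, 20.4, 170.6]), (192, [15.3, 20.4, 170.9])]
```

It's flush (ledge spans about 0.3–15.7 mm from the strip face). I'll ease the preload and lower in steps.

Emit:
{"api": "move_arm", "payload": {"deltas": [[[0,0,0],[0.014,0.005,0],1],[[0,0,0],[0.014,0.005,-0.02],1],[[0,0,0],[0.014,0.005,-0.04],1],[[0,0,0],[0.014,0.005,-0.06],1],[[0,0,0],[0.014,0.005,-0.06],1]]}}

```text
time: 9.95
tool_pos: [0.5621, 0.049, 0.0942]
tcp_rot: [-0.488, 3.101, -0.0]
wrist_force: [5.4, 1.8, -0.5]
width: 0.1
```

Emit:
{"api": "move_arm", "payload": {"deltas": [[[0,0,0],[0,0,-0.01],1],[[0,0,0],[0,0,-0.02],1],[[0,0,0],[0,0,-0.02],1]]}}

```text
time: 10.32
tool_pos: [0.5622, 0.049, 0.0927]
tcp_rot: [-0.488, 3.101, -0.0]
wrist_force: [5.4, 2.0, 3.1]
width: 0.106
```

Emit:
{"api": "move_arm", "payload": {"deltas": [[[0,0,0],[0,0,-0.01],1],[[0,0,0],[0,0,-0.02],1],[[0,0,0],[0,0,-0.02],1]]}}

```text
time: 10.7
tool_pos: [0.5622, 0.049, 0.0905]
tcp_rot: [-0.488, 3.101, -0.0]
wrist_force: [5.2, 2.0, 4.5]
width: 0.103
```

```bash
python3 -c "
from h import *
show()"
```

```text
t 10.7 pos [0.5622 0.049  0.0905] z [ 2.3e-03  1.0e-04 -1.0e+00] yaw_y 107.87 F [5.2 2.  4.5] M [ 0.17 -0.75  0.01] w 0.103
post frame tcp 0.074 -0.0007
```

Emit:
{"api": "move_arm", "payload": {"deltas": [[[0,0,0],[0,0,-0.01],1],[[0,0,0],[0,0,-0.02],1],[[0,0,0],[0,0,-0.03],1]]}}

```text
time: 11.08
tool_pos: [0.5623, 0.049, 0.0879]
tcp_rot: [-0.488, 3.101, -0.0]
wrist_force: [6.2, 2.0, 6.5]
width: 0.108
```

Emit:
{"api": "move_arm", "payload": {"deltas": [[[0,0,0],[0,0,-0.01],1],[[0,0,0],[0,0,-0.02],1],[[0,0,0],[0,0,-0.03],1]]}}

```text
time: 11.45
tool_pos: [0.5621, 0.049, 0.0842]
tcp_rot: [-0.488, 3.101, -0.0]
wrist_force: [6.6, 2.2, 1.9]
width: 0.107
```

Emit:
{"api": "move_arm", "payload": {"deltas": [[[0,0,0],[0,0,-0.01],1],[[0,0,0],[0,0,-0.02],1],[[0,0,0],[0,0,-0.02],1]]}}

```text
time: 11.82
tool_pos: [0.5621, 0.049, 0.0819]
tcp_rot: [-0.488, 3.101, -0.0]
wrist_force: [6.2, 1.9, 0.1]
width: 0.105
```

```bash
python3 -c "
from h import *
show()"
```

```text
t 11.825 pos [0.5621 0.049  0.0819] z [ 2.2e-03  3.0e-04 -1.0e+00] yaw_y 107.87 F [6.2 1.9 0.1] M [ 0.24 -0.94  0.  ] w 0.105
post frame tcp 0.074 -0.0006
```

Emit:
{"api": "move_arm", "payload": {"deltas": [[[0,0,0],[0,0,-0.01],1],[[0,0,0],[0,0,-0.01],1]]}}

```text
time: 12.08
tool_pos: [0.5621, 0.049, 0.0813]
tcp_rot: [-0.488, 3.101, -0.0]
wrist_force: [5.4, 2.1, 2.8]
width: 0.104
```

Emit:
{"api": "move_arm", "payload": {"deltas": [[[0,0,0],[0,0,-0.01],1],[[0,0,0],[0,0,-0.01],1]]}}

```text
time: 12.32
tool_pos: [0.5623, 0.0491, 0.081]
tcp_rot: [-0.487, 3.101, -0.0]
wrist_force: [4.9, 2.0, 6.9]
width: 0.109
```

Emit:
{"api": "move_arm", "payload": {"deltas": [[[0,0,0],[0,0,-0.01],1],[[0,0,0],[0,0,-0.01],1]]}}

```text
time: 12.58
tool_pos: [0.5624, 0.0491, 0.0807]
tcp_rot: [-0.488, 3.101, -0.0]
wrist_force: [2.9, 2.0, 10.5]
width: 0.108
```

```bash
python3 -c "
from h import *
show()"
```

```text
t 12.575 pos [0.5624 0.0491 0.0807] z [ 2.5e-03  3.0e-04 -1.0e+00] yaw_y 107.87 F [ 2.9  2.  10.5] M [ 0.18 -0.01 -0.01] w 0.108
post frame tcp 0.0743 -0.0007
```

It has bottomed firmly at about the expected height. I'll open, lift clear and measure the ledge against the strip top.

Emit:
{"api": "move_arm", "payload": {"deltas": [[[0,0,0],[0,0,0.015],0.5],[[0,0,0],[0,0,0.02],-0.5],[[0,0,0],[0,0,0.02],-1],[[0,0,0],[0,0,0.02],-1],[[0,0,0],[0,0,0.02],-1],[[0,0,0],[0,0,0.02],-1],[[0,0,0],[0,0,0.02],-1]]}}

```text
time: 13.45
tool_pos: [0.5611, 0.0489, 0.0808]
tcp_rot: [-0.488, 3.103, -0.0]
wrist_force: [-0.7, -0.6, 0.3]
width: 0.997
```

Emit:
{"api": "move_arm", "payload": {"deltas": [[[0,0,0],[0,0,0.3],-1],[[0,0,0],[0,0,0.65],-1],[[0,0,0],[0,0,0.95],-1],[[0,0,0],[0,0,0.95],-1],[[0,0,0],[0,0,0.95],-1]]}}

```text
time: 14.08
tool_pos: [0.5606, 0.0489, 0.175]
tcp_rot: [0.488, -3.102, -0.0]
wrist_force: [-0.7, 0.3, 0.3]
width: 1.003
```

Run:
```python
from h import *
show()
p,d,ci=snap('wrist','w6.png');P=pts(d,ci)
n=np.array([.9516,.3072]);yv=np.array([-n[1],n[0]]);O=np.array([.4915,.0269])
L=np.dstack([(P[...,:2]-O)@n,(P[...,:2]-O)@yv,P[...,2]])*1000
hsv=cv2.cvtColor(p,cv2.COLOR_RGB2HSV)
Q=L[(L[...,0]>-5)&(L[...,0]<0)&(abs(L[...,1])<20)&(L[...,2]>170)&(L[...,2]<182)];print('strip top',len(Q),np.median(Q[:,2]))
b=(hsv[...,0]>95)&(hsv[...,0]<125)&(hsv[...,1]>120)&(abs(L[...,1])<30)
Q=L[b&(L[...,0]>-3)&(L[...,0]<20)&(L[...,2]>140)&(L[...,2]<175)];print('ledge',len(Q),np.median(Q,0),np.percentile(Q,[1,99],axis=0).round(1).tolist())
Q=L[b&(L[...,0]>35)&(L[...,0]<110)&(L[...,2]>100)&(L[...,2]<125)];print('rib',len(Q),np.median(Q,0),np.degrees(np.polyfit(Q[:,0],Q[:,2],1)[0]),np.degrees(np.polyfit(Q[:,0],Q[:,1],1)[0]))
```

```text
t 14.075 pos [0.5606 0.0489 0.175 ] z [-1.e-03 -1.e-04 -1.e+00] yaw_y 107.88 F [-0.7  0.3  0.3] M [0.02 0.01 0.01] w 1.003
post frame tcp 0.0725 -0.0003
strip top 1690 177.67358549758262
ledge 4260 [  8.81114058  -0.71546649 151.53979963] [[1.4, -25.2, 150.0], [16.5, 23.5, 153.1]]
rib 1907 [ 67.27041041  -0.72041372 111.23379573] -0.2143724118590636 -0.15248886637550993
```

View pics/w6.png

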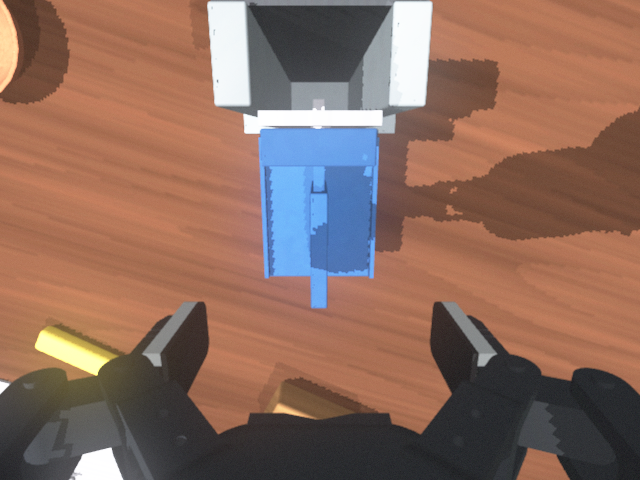

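The wrist view shows the bracket released and hanging flush (ledge at v 128–166, strip top at v 110–125). The ledge reads 151.5 mm against the 150 expected at home, so I'll push on it gently with shut fingers to make sure it is home.

Emit:
{"api": "move_arm", "payload": {"deltas": [[[0,0,0],[0,0,0.3],1],[[0,0,0],[-0.2,-0.065,0.4],1],[[0,0,0],[-0.4,-0.13,0.4],1],[[0,0,0],[-0.558,-0.18,0.4],1],[[0,0,0],[-0.558,-0.18,0.4],1],[[0,0,0],[-0.558,-0.18,0.4],1],[[0,0,0],[-0.558,-0.18,0.2],1],[[0,0,0],[-0.558,-0.18,0],1],[[0,0,0],[-0.558,-0.18,-0.17],1],[[0,0,0],[-0.558,-0.18,-0.17],1]]}}

```text
time: 15.38
tool_pos: [0.5043, 0.031, 0.1569]
tcp_rot: [0.488, -3.1, -0.001]
wrist_force: [0.1, 0.9, -0.4]
width: -0.002
```

Emit:
{"api": "move_arm", "payload": {"deltas": [[[0,0,0],[0,0,-0.02],1],[[0,0,0],[0,0,-0.04],1],[[0,0,0],[0,0,-0.06],1],[[0,0,0],[0,0,-0.06],1]]}}

```text
time: 15.88
tool_pos: [0.5053, 0.0309, 0.1529]
tcp_rot: [-0.488, 3.103, 0.0]
wrist_force: [-0.2, 0.4, -0.1]
width: -0.003
```

```bash
python3 -c "
from h import *
show()"
```

```text
t 15.875 pos [0.5053 0.0309 0.1529] z [ 2.e-04  0.e+00 -1.e+00] yaw_y 107.87 F [-0.2  0.4 -0.1] M [ 0.01 -0.02  0.04] w -0.003
post frame tcp 0.0144 -0.0005
```

Emit:
{"api": "move_arm", "payload": {"deltas": [[[0,0,0],[0,0,-0.01],1],[[0,0,0],[0,0,-0.01],1]]}}

```text
time: 16.12
tool_pos: [0.5053, 0.0309, 0.1518]
tcp_rot: [-0.488, 3.103, -0.0]
wrist_force: [-0.0, -0.2, -0.6]
width: 0.0
```

Emit:
{"api": "move_arm", "payload": {"deltas": [[[0,0,0],[0,0,-0.01],1],[[0,0,0],[0,0,-0.01],1]]}}

```text
time: 16.38
tool_pos: [0.5056, 0.0309, 0.1511]
tcp_rot: [-0.488, 3.103, -0.0]
wrist_force: [-0.2, -1.0, 0.8]
width: 0.003
```

Emit:
{"api": "move_arm", "payload": {"deltas": [[[0,0,0],[0,0,-0.01],1],[[0,0,0],[0,0,-0.01],1]]}}

```text
time: 16.62
tool_pos: [0.5062, 0.031, 0.1509]
tcp_rot: [-0.488, 3.101, -0.0]
wrist_force: [0.5, 0.6, 5.4]
width: -0.0
```

Emit:
{"api": "move_arm", "payload": {"deltas": [[[0,0,0],[0,0,-0.01],1],[[0,0,0],[0,0,-0.01],1]]}}

```text
time: 16.88
tool_pos: [0.5068, 0.031, 0.1508]
tcp_rot: [-0.487, 3.1, -0.0]
wrist_force: [-1.3, -0.4, 8.1]
width: -0.001
```

Emit:
{"api": "move_arm", "payload": {"deltas": [[[0,0,0],[0,0,-0.01],1],[[0,0,0],[0,0,-0.02],1],[[0,0,0],[0,0,-0.02],1]]}}

```text
time: 17.25
tool_pos: [0.507, 0.031, 0.1506]
tcp_rot: [-0.487, 3.1, -0.001]
wrist_force: [-5.5, 0.3, 17.5]
width: -0.003
```

Emit:
{"api": "move_arm", "payload": {"deltas": [[[0,0,0],[0,0,-0.01],1],[[0,0,0],[0,0,-0.02],1],[[0,0,0],[0,0,-0.02],1]]}}

```text
time: 17.62
tool_pos: [0.5072, 0.031, 0.1504]
tcp_rot: [-0.487, 3.099, -0.001]
wrist_force: [-8.5, 1.0, 28.1]
width: 0.0
```

It held at 28 N with no motion, so it is seated. I'll retreat and look.

Emit:
{"api": "move_arm", "payload": {"deltas": [[[0,0,0],[0,0,0.3],1],[[0,0,0],[0,0,0.6],1],[[0,0,0],[0.1,0.3,0.95],1],[[0,0,0],[0.1,0.7,0.95],1],[[0,0,0],[0.1,0.95,0.95],1]]}}

```text
time: 18.25
tool_pos: [0.5156, 0.1273, 0.2404]
tcp_rot: [-0.489, 3.102, 0.001]
wrist_force: [-0.2, -0.7, 0.2]
width: 0.004
```

Emit:
{"api": "move_arm", "payload": {"deltas": [[[0,0,0],[0,0.5,0],1],[[0,0,0],[0,0.95,0],1],[[0,0,0],[0,0.95,0],1],[[0,0,0],[0,0.95,0],1]]}}

```text
time: 18.75
tool_pos: [0.515, 0.2206, 0.2393]
tcp_rot: [0.489, -3.102, 0.001]
wrist_force: [-0.4, -0.5, -0.1]
width: 0.001
```

Run:
```python
from h import *
show()
n=np.array([.9516,.3072]);yv=np.array([-n[1],n[0]]);O=np.array([.4915,.0269])
for nm in('scene','top'):
    p,d,ci=snap(nm,nm+'7.png');P=pts(d,ci);hsv=cv2.cvtColor(p,cv2.COLOR_RGB2HSV)
    L=np.dstack([(P[...,:2]-O)@n,(P[...,:2]-O)@yv,P[...,2]])*1000
    b=(hsv[...,0]>95)&(hsv[...,0]<125)&(hsv[...,1]>120)&(abs(L[...,1])<60)&(L[...,0]>-5)&(L[...,0]<120)
    Q=L[b&(L[...,2]>140)&(L[...,2]<160)&(L[...,0]<25)];r=cv2.minAreaRect(Q[:,:2].astype(np.float32));print(nm,'ledge z',np.median(Q[:,2]).round(1),np.round(r[0],1),np.round(r[1],1),round(r[2],1))
    Q=L[b&(L[...,2]>105)&(L[...,2]<115)&(L[...,0]>30)];print('rib z',np.median(Q[:,2]).round(1))
    y=(hsv[...,0]>18)&(hsv[...,0]<34)&(hsv[...,1]>140)&(abs(L[...,1])<30)&(abs(L[...,0])<30)&(L[...,2]>30)
    print('yellow',y.sum(),np.argwhere(y)[:3].tolist(),L[y].round(1)[:6].tolist())
cv2.imwrite('pics/c7.png',cv2.resize(cv2.imread('pics/scene7.png')[100:250,220:370],None,fx=4,fy=4,interpolation=2))
```

```text
t 18.75 pos [0.515  0.2206 0.2393] z [-7.e-04 -9.e-04 -1.e+00] yaw_y 107.92 F [-0.4 -0.5 -0.1] M [ 0.03 -0.01  0.01] w 0.001
post frame tcp 0.0819 0.1771
scene ledge z 151.5 [ 9.5 -0.2] [49.9 16.7] 89.5
rib z 110.1
yellow 2 [[192, 291], [193, 291]] [[1.3, -0.5, 59.4], [1.4, -0.9, 56.8]]
top ledge z 151.0 [10.6 -1.5] [15.6 49.7] 0.0
rib z 109.7
yellow 4 [[183, 362], [188, 376], [189, 365]] [[-8.6, 5.4, 848.4], [-8.6, 5.4, 848.4], [-8.6, 5.4, 848.4], [-5.5, 3.0, 55.9]]
```

View pics/c7.png

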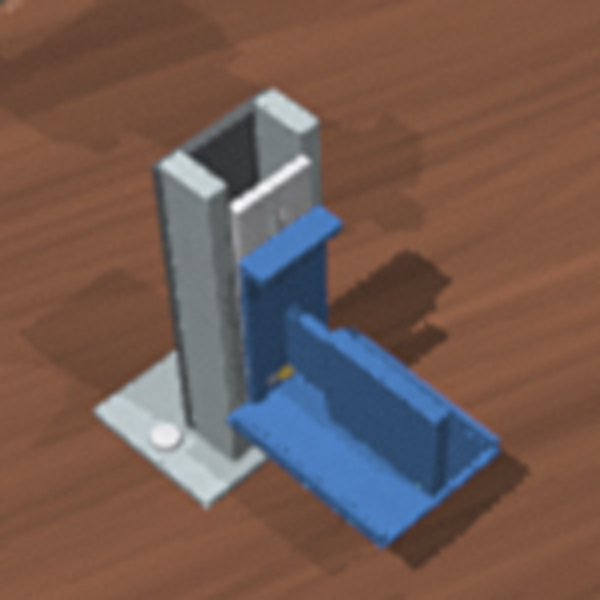

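Yellow nose visible in the window at (284,375). One close wrist look from the side will show whether the catch is out.

Emit:
{"api": "move_arm", "payload": {"deltas": [[[-0.034,0.106,0],[0.08,0,0],1],[[-0.068,0.212,0],[0.16,-0.1,0],1],[[-0.102,0.318,0],[0.25,-0.4,0],1],[[-0.137,0.424,0],[0.33,-0.7,0],1],[[-0.171,0.529,0],[0.41,-0.99,-0.4],1],[[-0.171,0.529,0],[0.41,-0.99,-0.4],1],[[-0.171,0.529,0],[0.41,-0.99,-0.4],1],[[-0.171,0.529,0],[0.41,-0.99,-0.4],1]]}}

```text
time: 19.85
tool_pos: [0.5574, 0.1226, 0.2055]
tcp_rot: [0.355, -2.256, 0.165]
wrist_force: [-0.6, -0.2, 0.8]
width: -0.001
```

Run:
```python
from h import *
show()
n=np.array([.9516,.3072]);yv=np.array([-n[1],n[0]]);O=np.array([.4915,.0269])
p,d,ci=snap('wrist','w8.png');P=pts(d,ci);hsv=cv2.cvtColor(p,cv2.COLOR_RGB2HSV)
L=np.dstack([(P[...,:2]-O)@n,(P[...,:2]-O)@yv,P[...,2]])*1000
y=(hsv[...,0]>20)&(hsv[...,0]<34)&(hsv[...,1]>140)&(abs(L[...,1])<30)&(abs(L[...,0])<30)
Q=L[y];print('yellow',len(Q),np.percentile(Q,[2,50,98],axis=0).round(1).tolist())
v,u=np.argwhere(y).mean(0).astype(int);cv2.imwrite('pics/c8.png',cv2.resize(cv2.imread('pics/w8.png')[max(v-60,0):v+40,max(u-60,0):u+60],None,fx=6,fy=6,interpolation=2))
```

```text
t 19.85 pos [0.5574 0.1226 0.2055] z [-0.7228 -0.2343 -0.6501] yaw_y 107.9 F [-0.6 -0.2  0.8] M [ 0.07 -0.37  0.08] w -0.001
post frame tcp 0.0922 0.0708Traceback (most recent call last):
  File "<stdin>", line 7, in <module>
    return _quantile_unchecked(
        a, q, axis, out, overwrite_input, method, keepdims, weights)
    return _ureduce(a,
                    func=_quantile_ureduce_func,
    ...<5 lines>...
                    overwrite_input=overwrite_input,
                    method=method)
    r = func(a, **kwargs)
    result = _quantile(arr,
                       quantiles=q,
    ...<2 lines>...
                       out=out,
                       weights=wgt)
    slices_having_nans = np.isnan(arr[-1, ...])
                                  ~~~^^^^^^^^^
IndexError: index -1 is out of bounds for axis 0 with size 0
```

Run:
```python
from h import *
p,d,ci=snap('wrist','w9.png')
K,R,t=[np.array(ci[k]) for k in('K','R','t')]
n=np.array([.9516,.3072]);yv=np.array([-n[1],n[0]]);O=np.array([.4915,.0269])
X=np.r_[O+.004*n,.057];c=K@(R@X+t);u,v=(c[:2]/c[2]).astype(int);print(u,v)
u0,v0=max(u-60,0),max(v-60,0);cv2.imwrite('pics/c9.png',cv2.resize(cv2.imread('pics/w9.png')[v0:v+40,u0:u+60],None,fx=6,fy=6,interpolation=2))
```

```text
238 281
```

View pics/c9.png

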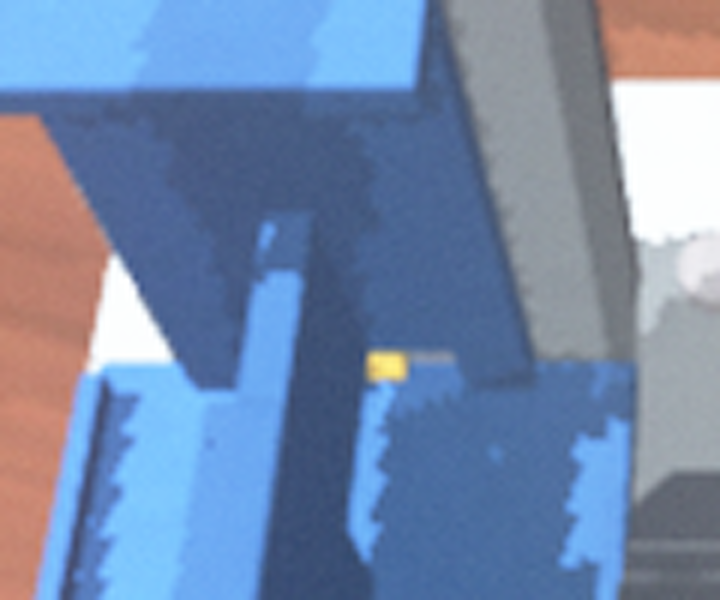

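The yellow nose at (385,365) projects out of the window over the foot, so the catch is out. I'll hand in.

```bash
python3 -c "
from h import *
print(order.finish_job())
show()"
```

```text
the job is handed in; nothing more can be done
None
the job is handed in; nothing more can be done
```

The blue rest is hung on the upright with both tabs hooked, pushed down as far as it goes, and let go. I handed the job in at about 20 s; no verdict is reported.

**How it went:** I gripped the rib, fed both tabs into the slots until the back plate was flush, then lowered it past the catch. Last, I opened the gripper and pressed the ledge with shut fingers. The largest wrist force I saw was about 30 N, in that last press, and the bracket no longer moved under it. The dish, cutter and tamper block were kept clear of; I did not measure them again at the end.

**Final checks:**
- **Flush:** back plate against the strip, with the grip point about 67 mm out.
- **Centring:** within about 1 mm of the centre line.
- **Square:** rib level and in line within about 0.3°.
- **Catch:** the last wrist picture shows the yellow nose standing out over the foot. This was judged by eye; my colour mask did not pick it up from that angle.

**Disagreement:** the ledge came out at z≈150.5–151.5 mm. The first camera estimate of the slot height (+3 mm) had predicted 150 mm. I put this down to that estimate being about 1 mm low, because the bracket stayed put under the final press.

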